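Level the resin-casting table and hold the spirit level down

TASK

Get the casting table ready for pouring: stand the spirit level upright on the clear strip of its metal plate, parallel to the plate's long edges, let go of it, then turn the black knob of the screw foot until the bubble lies between its two lines. To finish, press the level down onto the plate with your fingertips, firmly but not hard and without shifting the bubble, and stay there still pressing: I will tighten the lock nut underneath while you hold. Leave the mould on the plate and everything else on the bench where it is.

Things in the scene. Friction and masses are not known exactly. Their poses are not given: they have to be found in the camera images.
- level: aluminium spirit level, black end caps, 180 long (its x) x 24 wide (y) x 42 high (z), 0.3 kg, rigid; origin at the centre of its underside, z up. Starts standing upright on the cutting mat (mat top at z = 0.003). Top face is solid metal from 27 to 90 from the centre at both ends; between them the vial lies in a slot, 4 below the top, with metal cheeks either side. Sides flat
- bubble (a joint): position of the pale 14 mm bubble along the level's x, in m: 0 centred, -0.014 to 0.014 at the vial's ends. It floats to the HIGH end, 0.8 mm per 0.001 rad of slope, settling in about 0.7 s. Two black lines on the vial: a bubble 2 mm off centre touches one
- plate_top (a point): middle of the top face of the casting table's aluminium plate, 260 (x) x 180 (y) x 8, about 43 above the bench; z its normal, x towards the screw foot (at x = 115, y = 0), which end is low at the start (slope 0.006 to 0.015 rad). Locked feet at x = -115, y = +-75, cap nuts 9 high. Mould on the +y half; the strip y -65 to -25, x -100 to 90 is clear
- plate: the same plate; origin on the axis about which it tilts, midway between the two locked feet, 10 below the top face; axes as plate_top
- foot_grip (a point): middle of the screw foot's black star knob: six lobes, 40 across, 22 high (11 above and below this point), axis upright, over 15 above the plate; keeps its height while the plate climbs on the screw. Clockwise from above raises that end: per rad 1.27 mm, 0.0055 rad of slope, 4.4 mm of bubble. Stiff (0.1 N m), stays where left, turns at least 4 rad from where it starts clockwise
- mould: pale silicone mould, an open block 92 x 62 x 28, standing loose on the plate; origin at the centre of its underside
- jar_a: grey paint jar with white cap, 34 across, 48 high; bystander, origin under its centre
- jar_b: green paint jar with black cap, 34 across, 48 high; bystander, origin under its centre
- cup: white mixing cup, 56 across, 55 high; bystander, origin under its centre
- sander: wooden sanding stick 150 x 22 x 8, flat on the mat; bystander, origin under its centre
- knife: metal hobby knife about 175 long, 9 thick, flat on the mat; bystander, origin under its middle
- fuselage_a: half of a model aircraft fuselage with a cockpit and seat, 240 x 62 x 45, open side up; bystander, origin under its centre
- fuselage_b: other half of the fuselage with two small tanks, 240 x 62 x 26, open side up; bystander, origin under its centre

How it is judged:
On the way, in this order (a step that is already met when the one before it is completed fails the run):
1. the level stands on the plate, parallel to its long edges, let go, and the bubble shows the slope (contact force between level and plate above 1 N and contact force between the fingers and level below 0.2 N and angle between the x axis of level and the x axis of plate_top, either way round below 0.15 rad and angle between the z axis of level and the z axis of plate_top, either way round below 0.02 rad and (value of joint bubble above 0.003 m or value of joint bubble below -0.003 m)), for 0.2 s.
2. with the level standing on the plate, the foot has been turned until the bubble lies between its lines (contact force between level and plate above 1 N and value of joint bubble between -0.002 and 0.002 m and angle between plate_top's own z axis and vertical below 0.004 rad), for 0.3 s.
At the end, for the whole second after the job is handed in: fingers press the level with 3 to 40 N and the level the plate with over 5 N; it stands flat at rest on the plate, within 0.15 rad of parallel to the long edges and 60 mm of its middle along x; bubble within 2 mm of centre, plate within 0.005 rad of level; mould and bystanders in place (contact force between the fingers and level between 3 and 40 N and contact force between level and plate above 5 N and z of level in the frame of plate_top between -0.003 and 0.003 m and x of level in the frame of plate_top between -0.06 and 0.06 m and angle between the x axis of level and the x axis of plate_top, either way round below 0.15 rad and angle between the z axis of level and the z axis of plate_top, either way round below 0.02 rad and value of joint bubble between -0.002 and 0.002 m and linear speed of level below 0.01 m/s and angle between plate_top's own z axis and vertical below 0.005 rad); the arm keeps its last pose, push and grip.
It fails at once if the mould is shifted on the plate or tipped (distance of mould from where it was at the start of the episode above 0.015 m or angle between mould's own z axis and vertical above 0.2 rad).
It fails at once if a bystander is knocked over or shifted more than 20 mm (distance of any of jar_a, jar_b, cup, sander, knife, fuselage_a, fuselage_b from where it was at the start of the episode above 0.02 m).
It fails at once if the level is pressed hard (over 60 N) (contact force between level and plate above 60 N).
It also fails if it takes over 58 s, if anything falls off the work surface, if the arm or the gripper's body presses on something with over 40 N, if the wrist force passes 120 N, or if a joint passes its speed limit or range.

ROBOT

A 6-joint arm with a two-finger parallel gripper is mounted at the origin on the work surface. World frame = base frame: x ahead of the robot, y to its left, z up, the work surface at z = 0. Lengths are in m, angles in rad, forces in N, time in s.
With the tool pointing down it reaches from about 0.35 to 0.95 m from the base axis. Payload 17.4 kg.
Tool frame: the origin (TCP) lies midway between the tips of the shut fingers; the grasp point (between the pads) lies 19 mm behind it (robot.grip_point_offset is the distance from the TCP to the grasp point, in m); z points along the fingers, y is the line along which they close (so a half turn about z gives the same grasp; the last joint's range is limited). The gripper opens to 93 mm and grips with 3 to 60 N. Pads are 15 mm wide; open, the fingers measure 128 mm over their backs; the gripper's body (75 mm by 188 mm) begins 65 mm behind the grasp point.
Start: joints at [1.287, 0.116, 1.442, -0, 1.584, -0.038], TCP at [0.164, 0.655, 0.219] pointing down, gripper open.
Joint ranges: [-2.83, 2.83], [-0.83, 2.19], [0.07, 2.5], [-1.14, 4.28], [0.01, 3], [-2.97, 2.97]. Speed limits (rad/s): [1.89, 1.89, 2.22, 3.14, 3.14, 3.14].

INTERFACE

Orientations are given as a rotation vector (axis times angle).
In Python, from workcell import monitor, cams, robot gives the robot as it stands. The module is installed in compiled form; this text tells all that it offers.
- The arm moves only by the shell command python3 -m crank 'ROWS' [FORCE]. ROWS is JSON, a list of rows, each a list of 7 numbers: the opening, from 0 (shut) to 1 (fully open), then the shift along the tool's x, y, z in units of 60 mm (1.0 is 60 mm), then the turn, a rotation vector about the tool's x, y, z in units of 5 degrees (1.0 is 5 degrees). A call has 1 to 10 rows; each row shifts and turns the commanded pose from where the row before left it, along the tool's axes as they then stand; what a row does not reach is not made up. A row lasts 1/8 s, in which the tool goes at most 62.5 mm and 10.7 degrees, less where a joint would pass 70% of its speed; a pose out of reach is approached as far as the arm can. A call is refused whole if a number of a shift passes 1 or a number of a turn 1, either way. A call with a gripper value outside its range is refused whole. The fingers move at their own pace and stop on an object; FORCE is the grip in N (left out, the last holds). Time passes only in rows, so rows that do not move let the fingers close. It gives the time, the measured TCP pose, the force, the opening and the grip force at its end, in the units of the state.
- monitor.state(): the state, without advancing time (a new reading comes with each control period).
- cams.grab_frame(name): name is "scene" or "top" or "wrist"; returns a dict with "img" (400x640x3 uint8, red, green, blue), "fx", "fy", "cx", "cy" (pixels), "R" (3x3) and "t" (3): a world point X has camera coordinates R X + t. Camera axes: x right, y down, z forward; pixel columns grow to the right and rows downward; lengths in m; the calibration is good to about 2 mm. A picture is of the moment at which its call begins. There is no depth.
- robot.finish_job(): hands the job in; it is judged then, once.
Trained networks look in a picture, given as the dict that the camera call returned (one of the last four; its "shot" number tells which), for a name from the list of things; names that differ only in an ending like _2 or _b are one class to them, and where a whole thing is asked for, a point or a joint stands for the part that bears it (a point fixed in the world has none). Each returns a list of dicts, best first, with "confidence" (0 to 1); they miss things now and then, are a little off and sometimes report something else, mostly with a low value. They report only what shows in the picture. A call takes as long as a camera call.
- cams.recognise(picture, thing): "extent" ([centre column, centre row, width, height] in pixels, round what is visible of it).
- cams.pinpoint(picture, thing): "pixel" ([column, row] in pixels: a listed point, or the origin of a listed thing).
The state is a dict: "t": time; "joint_pos": joint angles; "joint_vel": joint speeds; "joint_torque": joint torques, N m; "eef_pos": TCP position; "tool_rot": TCP orientation; "contact_force": force on the tool from outside, world axes, zero at the start; "torque": the same for the moment, N m; "grip_width": finger opening in m; "finger_force": force on a finger pad.
Only numpy, scipy, OpenCV 4.12 (cv2) and the standard library are available. Lean on these libraries where they do the work, as an engineer would, in place of code of your own. Each camera call takes 0.05 s, during which the arm holds its last target. There are 200 camera calls.

## Working session

There is one attempt and no reset: what is moved stays moved. The work goes in short steps, Python scripts to look and compute and a shell command to move; the robot and the scene stay as the last step left them, time stands still between calls to the robot, and variables do not carry over. Pictures are saved under pics/ and viewed, at most 10 in all, crops included, and the job is handed in when it is done.

```bash
mkdir -p pics; cat > h.py <<'E'
import numpy as np, cv2
from scipy.spatial.transform import Rotation as Ro
from workcell import monitor, cams, robot
def ray(f,p):
    R=np.array(f["R"]);t=np.array(f["t"])
    d=R.T@np.array([(p[0]-f["cx"])/f["fx"],(p[1]-f["cy"])/f["fy"],1]);return -R.T@t,d/np.linalg.norm(d)
def atz(f,p,z):
    o,d=ray(f,p);return o+d*(z-o[2])/d[2]
def tri(obs):
    A=0;b=0
    for f,p in obs:
        o,d=ray(f,p);M=np.eye(3)-np.outer(d,d);A=A+M;b=b+M@o
    return np.linalg.solve(A,b)
def proj(f,X):
    c=np.array(f["R"])@np.array(X)+np.array(f["t"]);return np.array([f["fx"]*c[0]/c[2]+f["cx"],f["fy"]*c[1]/c[2]+f["cy"]])
def save(f,n,crop=None,s=1):
    im=f["img"][:,:,::-1]
    if crop: im=im[crop[1]:crop[3],crop[0]:crop[2]]
    cv2.imwrite("pics/"+n,cv2.resize(im,None,fx=s,fy=s,interpolation=cv2.INTER_CUBIC))
E
cat > a.py <<'E'
from h import *
S=cams.grab_frame("scene");T=cams.grab_frame("top")
np.set_printoptions(precision=4,suppress=True)
for n in ["level","plate_top","foot_grip","mould","jar_a","cup","bubble","sander","knife","fuselage_a"]:
    o=[]
    for nm,f in (("S",S),("T",T)):
        r=cams.pinpoint(f,n); e=cams.recognise(f,n)
        print(n,nm,[(np.round(q["pixel"],1).tolist(),round(q["confidence"],2)) for q in r[:2]],[(np.round(q["extent"],0).tolist(),round(q["confidence"],2)) for q in e[:2]])
        if r:o.append((f,r[0]["pixel"]))
    if len(o)==2: print("   ",tri(o))
save(S,"s0.png");save(T,"t0.png")
s=monitor.state();print(s["t"],s["eef_pos"],s["tool_rot"],s["contact_force"])
E
python3 a.py
```

```text
level S [([415.8, 189.0], 0.6)] [([420.0, 187.0, 22.0, 70.0], 0.7), ([376.0, 237.0, 10.0, 22.0], 0.16)]
level T [([208.6, 212.0], 0.92)] [([207.0, 208.0, 36.0, 68.0], 0.66), ([383.0, 241.0, 17.0, 12.0], 0.65)]
    [0.528  0.2472 0.0092]
plate_top S [([243.8, 200.3], 0.68)] [([241.0, 206.0, 88.0, 93.0], 0.72), ([447.0, 253.0, 93.0, 64.0], 0.39)]
plate_top T [([374.6, 196.1], 0.59)] [([381.0, 196.0, 79.0, 104.0], 0.94)]
    [ 0.5559 -0.176   0.0295]
foot_grip S [([249.1, 152.6], 0.57)] [([246.0, 153.0, 13.0, 13.0], 0.56), ([398.0, 134.0, 17.0, 42.0], 0.54)]
foot_grip T [([381.7, 239.5], 0.57)] [([382.0, 241.0, 17.0, 13.0], 0.55)]
    [ 0.4457 -0.1702  0.0779]
mould S [([219.6, 214.6], 0.94), ([249.7, 152.6], 0.71)] [([218.0, 215.0, 44.0, 28.0], 0.69)]
mould T [([399.3, 174.7], 0.89)] [([401.0, 171.0, 39.0, 27.0], 0.97)]
    [ 0.6054 -0.2308  0.0482]
jar_a S [([359.2, 148.7], 0.52), ([374.5, 242.2], 0.51)] [([377.0, 235.0, 13.0, 19.0], 0.56), ([359.0, 144.0, 15.0, 20.0], 0.53)]
jar_a T [([259.8, 160.4], 0.72), ([266.1, 267.6], 0.6)] [([258.0, 158.0, 14.0, 16.0], 0.57), ([267.0, 267.0, 10.0, 10.0], 0.51)]
    [0.6023 0.0842 0.25  ]
cup S [([155.9, 197.8], 0.59), ([373.6, 244.8], 0.57)] [([149.0, 188.0, 31.0, 27.0], 0.69)]
cup T [([465.5, 214.6], 0.97)] [([472.0, 212.0, 27.0, 25.0], 0.9), ([258.0, 157.0, 16.0, 16.0], 0.2)]
    [ 0.506  -0.4157 -0.013 ]Traceback (most recent call last):
  File "a.py", line 7, in <module>
    r=cams.pinpoint(f,n); e=cams.recognise(f,n)
ValueError: it knows: cup, foot_grip, fuselage, jar, knife, level, mould, plate, plate_top, sander
```

```bash
cat > b.py <<'E'
from h import *
S=cams.grab_frame("scene");T=cams.grab_frame("top")
save(S,"s0.png",(120,100,460,290),2.3);save(T,"t0.png",(160,120,510,290),2.2)
s=monitor.state();print(s["t"],s["eef_pos"],s["tool_rot"],s["contact_force"],s["joint_pos"])
print(T["R"],T["t"],T["fx"])
E
python3 b.py
```

```text
1.4 [0.16426842 0.65470847 0.21865087] [-3.85210745e-01 -3.11785759e+00 -9.31982687e-06] [-0.2049723  -0.23022406 -0.00329838] [ 1.28716796e+00  1.15984363e-01  1.44160936e+00  2.94091520e-05
  1.58399769e+00 -3.77742371e-02]
[[-0.02877067 -0.99926045  0.02551092]
 [-0.99292208  0.02562749 -0.11596974]
 [ 0.1152302  -0.02866688 -0.99292508]] [0.00980389 0.54338987 0.95291867] 394.4125861680529
```

View pics/s0.png

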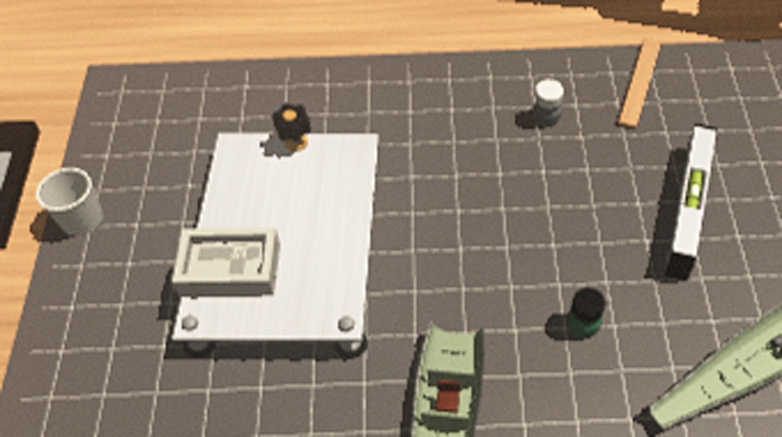

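View pics/t0.png

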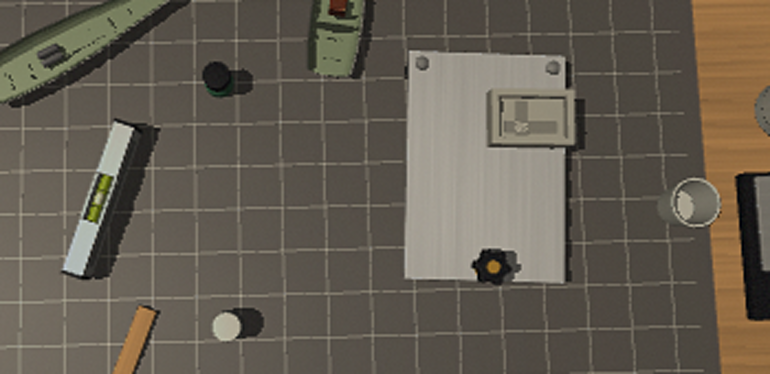

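The scene view shows the level at the right of the crop (690,200), and the plate on the left with its screw knob at the near end (291,120). The mould is on the far -y side. In the top view the clear strip is the plate's left part (full frame about (352,196)). Next I'll take a wrist view above the level.

```bash
cat >> h.py <<'E'
np.set_printoptions(precision=4,suppress=True)
def pose():
    s=monitor.state();return s,np.array(s["eef_pos"]),Ro.from_rotvec(s["tool_rot"])
def go(p,yaw=None):
    "print shift in tool units (60mm) and turn about tool z (5deg) to TCP p with tool y along world yaw"
    s,e,R=pose();d=R.inv().apply(np.array(p)-e)/0.06
    print("t",s["t"],"eef",e,"F",s["contact_force"],"w",s["grip_width"],"\n shift",d,"tilt",R.apply([0,0,1]))
    if yaw is not None:
        y=np.array([np.cos(yaw),np.sin(yaw),0]);v=R.inv().apply(y);a=np.arctan2(-v[0],v[1])
        a=(a+np.pi/2)%np.pi-np.pi/2;print(" turn z",np.degrees(a)/5,"q6",s["joint_pos"][5])
E
cat > c.py <<'E'
from h import *
T=cams.grab_frame("top")
im=cv2.cvtColor(T["img"],cv2.COLOR_RGB2HSV)
m=((im[:,:,2]>150)).astype(np.uint8);m[:,:186]=0;m[:,228:]=0;m[:172]=0;m[248:]=0
c=max(cv2.findContours(m,0,2)[0],key=cv2.contourArea);r=cv2.minAreaRect(c);b=cv2.boxPoints(r);print(r)
w=[atz(T,p,.045) for p in b];print(np.array(w),np.mean(w,0))
go([.53,.245,.26],np.radians(70))
W=cams.grab_frame("wrist");s,e,R=pose()
print("cam in tool",R.inv().apply(-np.array(W["R"]).T@W["t"]-e),R.inv().as_matrix()@np.array(W["R"]).T)
E
python3 c.py
```

```text
((199.01698303222656, 223.28611755371094), (10.236856460571289, 42.528114318847656), 19.79887580871582)
[[0.4546 0.2935 0.045 ]
 [0.551  0.2592 0.045 ]
 [0.5419 0.2358 0.045 ]
 [0.4456 0.2704 0.045 ]] [0.4983 0.2647 0.045 ]
t 1.45 eef [0.1643 0.6547 0.2186] F [ 0.2562 -0.6222  0.2949] w 0.09294606666197533 
 shift [-7.5738 -5.1402 -0.6894] tilt [-0.     -0.0001 -1.    ]
 turn z 1.1839127721361287 q6 -0.03784712256394706
cam in tool [ 0.0779 -0.0003 -0.1667] [[ 0.0009 -0.9606 -0.2779]
 [ 1.      0.0011 -0.0005]
 [ 0.0008 -0.2779  0.9606]]
```

```bash
python3 -m crank '[[1,-0.95,-0.64,-0.09,0,0,0],[1,-0.95,-0.64,-0.09,0,0,0],[1,-0.95,-0.64,-0.09,0,0,0],[1,-0.95,-0.64,-0.09,0,0,0],[1,-0.95,-0.64,-0.09,0,0,0],[1,-0.95,-0.64,-0.09,0,0,0.6],[1,-0.95,-0.64,-0.09,0,0,0.6],[1,-0.92,-0.66,-0.06,0,0,0],[1,0,0,0,0,0,0],[1,0,0,0,0,0,0]]'
cat > d.py <<'E'
from h import *
W=cams.grab_frame("wrist");print([(q["pixel"],q["confidence"]) for q in cams.pinpoint(W,"level")[:2]])
go([.53,.245,.26],np.radians(70.4))
for X in ([.53,.245,.003],):print(proj(W,X))
save(W,"w1.png")
E
python3 d.py
```

```text
t: 2.75
eef_pos: [0.4884, 0.2767, 0.2562]
tool_rot: [-0.549, -3.093, -0.0]
contact_force: [-0.1, 0.5, -0.2]
grip_width: 0.093
finger_force: 0.0
[([310.6, 201.4], 0.85)]
t 2.85 eef [0.4879 0.2775 0.2562] F [-0.8483 -0.2908  0.2111] w 0.09303627328688666 
 shift [-0.8445 -0.2686 -0.064 ] tilt [-0.0002  0.0001 -1.    ]
 turn z -0.08265825763110587 q6 -0.7499208789542254
[304.445  199.7452]
```

View pics/w1.png

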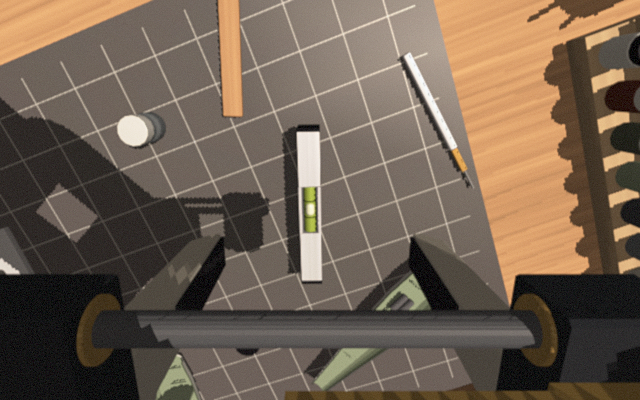

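The wrist view shows the level clear of neighbours, its ends near (308.5,127) and (311.5,281) and its vial at (310,210).

```bash
cat > e.py <<'E'
from h import *
W=cams.grab_frame("wrist");T=cams.grab_frame("top");S=cams.grab_frame("scene")
a,b=atz(W,(308.5,127),.045),atz(W,(311.5,281),.045);print(a,b,np.linalg.norm(a-b),(a+b)/2,np.degrees(np.arctan2(*(a-b)[1::-1])))
o=[(f,cams.pinpoint(f,"level")[0]["pixel"]) for f in (W,T,S)];print("tri",tri(o),tri(o[:2]),[atz(f,p,.003) for f,p in o])
c=(a+b)/2;go([c[0],c[1],.09],np.arctan2(*(a-b)[1::-1])+np.pi/2)
E
python3 e.py
```

```text
[0.4455 0.2833 0.045 ] [0.6145 0.2245 0.045 ] 0.17898111084715243 [0.53   0.2539 0.045 ] 160.81245357572004Traceback (most recent call last):
  File "e.py", line 4, in <module>
    o=[(f,cams.pinpoint(f,"level")[0]["pixel"]) for f in (W,T,S)];print("tri",tri(o),tri(o[:2]),[atz(f,p,.003) for f,p in o])
          ~~~~~~~~~~~~~~~~~~~~~~~~^^^
IndexError: list index out of range
```

```bash
python3 -c "
from h import *
go([.530,.254,.012],np.radians(70.8))"
```

```text
t 3.15 eef [0.4882 0.2771 0.2562] F [-0.2741 -0.4151 -0.69  ] w 0.0929725142857878 
 shift [-0.7874 -0.1231  4.0698] tilt [-0. -0. -1.]
 turn z -0.16578681534188294 q6 -0.7503326919021035
```

```bash
python3 -m crank '[[1,-0.4,-0.06,0.3,0,0,0],[1,-0.39,-0.06,0.5,0,0,-0.17],[1,0,0,0.7,0,0,0],[1,0,0,0.5,0,0,0],[0.7,0,0,0,0,0,0]]' 20
cat > d2.py <<'E'
from h import *
W=cams.grab_frame("wrist");save(W,"w2.png");go([.530,.254,.010],np.radians(70.8))
E
python3 d2.py
```

```text
t: 3.78
eef_pos: [0.53, 0.2525, 0.133]
tool_rot: [-0.525, -3.093, 0.004]
contact_force: [0.0, -0.4, -0.3]
grip_width: 0.0873
finger_force: 0.0
t 3.825 eef [0.5306 0.253  0.1353] F [ 0.2767 -0.009   1.1151] w 0.08365225815073732 
 shift [0.0128 0.015  2.089 ] tilt [-0.0017 -0.0009 -1.    ]
 turn z -0.010282601535342568 q6 -0.8331967333322553
```

View pics/w2.png

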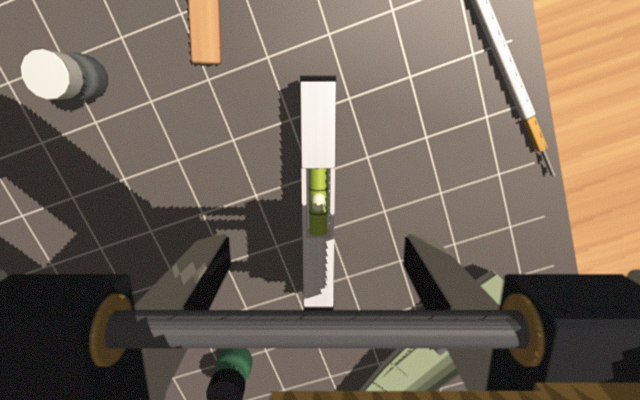

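The level sits centred between the fingers (x≈318), with nothing in the way. Descend and grip.

```bash
python3 -m crank '[[0.7,0,0,0.7,0,0,0],[0.7,0,0,0.7,0,0,0],[0.7,0,0,0.5,0,0,0],[0.7,0,0,0.19,0,0,0],[0.7,0,0,0,0,0,0],[0,0,0,0,0,0,0],[0,0,0,0,0,0,0],[0,0,0,0,0,0,0],[0,0,0,0,0,0,0],[0,0,0,0,0,0,0]]' 20
cat > f.py <<'E'
from h import *
s,e,R=pose();print(s["t"],e,R.apply([0,1,0]),R.apply([0,0,1]),s["grip_width"],s["finger_force"],s["contact_force"])
# plate measurement
T=cams.grab_frame("top");S=cams.grab_frame("scene")
for n in ("plate_top","plate","foot_grip","mould"):
    P=[(f,q[0]["pixel"]) for f in (T,S) if (q:=cams.pinpoint(f,n))];print(n,[np.round(p,1) for f,p in P],tri(P) if len(P)==2 else [atz(f,p,.043) for f,p in P])
for nm,f in(("T",T),("S",S)):
    g=f["img"].min(2);sub=g
    m=(g>125).astype(np.uint8)
    if nm=="T": m[:,:335]=0;m[:,425:]=0
    else: m[:,:190]=0;m[:,290:]=0;m[:150]=0;m[255:]=0
    c=max(cv2.findContours(m,0,2)[0],key=cv2.contourArea);ap=cv2.approxPolyDP(cv2.convexHull(c),4,True)[:,0]
    print(nm,cv2.contourArea(c),ap.tolist(),[atz(f,p+.5,.043)[:2].round(4).tolist() for p in ap.astype(float)])
E
python3 f.py
```

```text
t: 5.08
eef_pos: [0.5305, 0.2536, 0.0109]
tool_rot: [0.525, 3.097, -0.0]
contact_force: [-1.4, -0.9, 2.9]
grip_width: 0.024
finger_force: 20.0
5.075 [0.5305 0.2536 0.0109] [ 0.3294  0.9442 -0.0001] [-0.     -0.0001 -1.    ] 0.024016837431026804 19.999690800905228 [-1.3792 -0.9156  2.8988]
plate_top [array([375.1, 197.2]), array([242.9, 199.6])] [ 0.5532 -0.1779  0.0287]
plate [array([379.2, 151.7]), array([236.3, 240.4])] [ 0.668  -0.1881  0.0362]
foot_grip [array([383.4, 240.4]), array([246.2, 153.1])] [ 0.4435 -0.1766  0.0737]
mould [array([397.6, 174. ]), array([221.5, 218.1])] [ 0.609  -0.2286  0.0387]
T 6882.0 [[346, 143], [416, 146], [420, 184], [415, 248], [344, 246]] [[0.6891, -0.1025], [0.6775, -0.2794], [0.5802, -0.2836], [0.422, -0.2615], [0.4318, -0.0873]]
S 6618.5 [[280, 153], [289, 192], [289, 246], [195, 247], [190, 181], [198, 152]] [[0.4217, -0.0942], [0.5473, -0.0716], [0.6925, -0.0723], [0.6846, -0.2765], [0.5018, -0.3135], [0.4074, -0.3064]]
```

```bash
python3 -m crank '[[0,0,0,-0.3,0,0,0],[0,0,0,-0.9,0,0,0],[0,0,0,-0.9,0,0,0],[0,0,0,-0.9,0,0,0]]' 20 | head -3;  python3 -c "
from h import *
go([.56,-.15,.25],np.radians(86.3))"
```

```text
t: 6.08
eef_pos: [0.5302, 0.2536, 0.1935]
tool_rot: [0.525, 3.097, 0.001]
t 6.075 eef [0.5302 0.2536 0.1935] F [ 0.3867  0.2928 -2.5581] w 0.023895623127737176 
 shift [-2.6848 -6.1864 -0.944 ] tilt [ 0.0005  0.0004 -1.    ]
 turn z -3.106237067810017 q6 -0.8325603419237045
```

```bash
python3 -m crank '[[0,-0.33,-0.77,-0.12,0,0,0],[0,-0.33,-0.77,-0.12,0,0,0],[0,-0.33,-0.77,-0.12,0,0,0],[0,-0.33,-0.77,-0.12,0,0,0],[0,-0.33,-0.77,-0.12,0,0,0],[0,-0.33,-0.77,-0.12,0,0,0],[0,-0.33,-0.77,-0.12,0,0,0],[0,-0.33,-0.77,-0.12,0,0,0]]' |head -2; python3 -m crank '[[0,0,0,0,0,0,-0.8],[0,0,0,0,0,0,-0.8],[0,0,0,0,0,0,-0.8],[0,0,0,0,0,0,-0.7],[0,0,0,0,0,0,0]]' |head -3
cat > g.py <<'E'
from h import *
W=cams.grab_frame("wrist");save(W,"w3.png");go([.560,-.15,.25],np.radians(86.3))
for n in ("plate_top","foot_grip","mould"):
    print(n,[(np.round(q["pixel"],1),round(q["confidence"],2)) for q in cams.pinpoint(W,n)[:2]])
E
python3 g.py
```

```text
t: 7.08
eef_pos: [0.558, -0.1491, 0.2496]
t: 7.7
eef_pos: [0.5582, -0.1475, 0.2491]
tool_rot: [0.103, 3.139, -0.0]
t 7.75 eef [ 0.5582 -0.1475  0.249 ] F [-0.1036 -0.1721 -2.8594] w 0.023970105222543468 
 shift [-0.0323 -0.04   -0.0168] tilt [ 0.0004 -0.     -1.    ]
 turn z -0.022077765244029095 q6 -1.8068100872504558
plate_top [(array([283.2, 169.4]), 0.91), (array([539.4, 233.5]), 0.57)]
foot_grip [(array([539.5, 234. ]), 0.39)]
mould [(array([244.6, 216. ]), 0.94)]
```

View pics/w3.png

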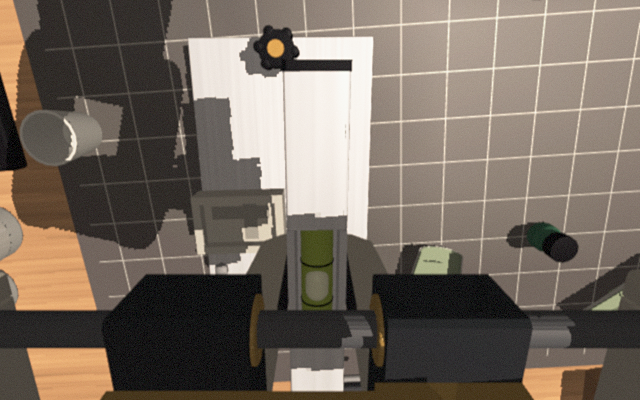

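The plate's near corners are at (190,38) and (373,38), its right edge passes (368,230), and the knob's orange top is at (276,47). The mould is on the left, ending at x≈285.

```bash
cat > k.py <<'E'
from h import *
W=cams.grab_frame("wrist")
z=.043
L,Rr,E=atz(W,(190,38),z),atz(W,(373,38),z),atz(W,(368,230),z)
print(L,Rr,E,"width",np.linalg.norm(L-Rr))
u=(Rr-E);u/=np.linalg.norm(u);print("yaw edge",np.degrees(np.arctan2(u[1],u[0])),"from near edge",np.degrees(np.arctan2((L-Rr)[1],(L-Rr)[0]))+90)
# two-view height of the knob and near corners
T=cams.grab_frame("top")
for nm,a,b in(("knob top",(276,47),(160+492/2.2,120+266/2.2)),("cornerL",(190,38),(160+566/2.2,120+283/2.2)),("cornerR",(373,38),(160+404/2.2,120+278/2.2)),("farR",(368,230),None)):
    if b:print(nm,tri([(W,a),(T,b)]),atz(W,a,.085 if 'k' in nm else z))
m=cams.pinpoint(W,"mould")[0]["pixel"];print("mould",atz(W,m,.043),"edge right",atz(W,(285,195),.071))
pt=(T,(160+488/2.2,120+168/2.2))
E
python3 k.py
```

```text
[ 0.4239 -0.2608  0.043 ] [ 0.4354 -0.0857  0.043 ] [ 0.6323 -0.0955  0.043 ] width 0.1754099355465647
yaw edge 177.15011541452344 from near edge -3.7414690522352743
knob top [ 0.4421 -0.1752  0.0843] [ 0.4422 -0.1751  0.085 ]
cornerL [ 0.4211 -0.2694  0.0231] [ 0.4239 -0.2608  0.043 ]
cornerR [ 0.4334 -0.0853  0.037 ] [ 0.4354 -0.0857  0.043 ]
mould [ 0.6082 -0.2293  0.043 ] edge right [ 0.578  -0.1808  0.071 ]
```

```bash
python3 -c "
from h import *
go([.568,-.134,.060],np.radians(86.5))"
```

```text
t 8.05 eef [ 0.5583 -0.1475  0.2485] F [ 0.1082 -0.1333 -2.9596] w 0.023880535223785544 
 shift [-0.1466  0.2354  3.1414] tilt [-0.      0.0001 -1.    ]
 turn z -0.05181683711536846 q6 -1.8077185916689464
```

```bash
python3 -m crank '[[0,-0.15,0.23,0.3,0,0,0],[0,0,0,0.7,0,0,0],[0,0,0,0.7,0,0,0],[0,0,0,0.7,0,0,0],[0,0,0,0.5,0,0,0],[0,0,0,0.23,0,0,0],[0,0,0,0,0,0,0],[0,0,0,0.03,0,0,0],[0,0,0,0.03,0,0,0]]'; python3 -m crank '[[0,0,0,0.03,0,0,0],[0,0,0,0,0,0,0]]'
```

```text
t: 9.18
eef_pos: [0.5688, -0.1345, 0.0581]
tool_rot: [0.102, 3.138, -0.001]
contact_force: [0.8, 0.0, -2.4]
grip_width: 0.0239
finger_force: 20.0
t: 9.43
eef_pos: [0.5682, -0.1344, 0.0553]
tool_rot: [0.102, 3.14, -0.0]
contact_force: [0.7, -1.0, -4.0]
grip_width: 0.024
finger_force: 20.0
```

```bash
python3 -m crank '[[0,0,0,0.03,0,0,0],[0,0,0,0,0,0,0]]'; python3 -m crank '[[0,0,0,0.02,0,0,0],[0,0,0,0,0,0,0]]'|sed -n '2p;4p'; python3 -m crank '[[0,0,0,0.02,0,0,0],[0,0,0,0,0,0,0]]'|sed -n '2p;4p'
```

```text
t: 9.68
eef_pos: [0.5681, -0.1344, 0.0533]
tool_rot: [-0.102, -3.14, -0.0]
contact_force: [0.0, 0.5, -3.4]
grip_width: 0.0238
finger_force: 20.0
eef_pos: [0.5682, -0.1344, 0.0521]
contact_force: [0.2, 0.4, -3.8]
eef_pos: [0.5681, -0.1344, 0.0509]
contact_force: [-0.4, -0.6, -2.7]
```

```bash
python3 -m crank '[[0,0,0,0.02,0,0,0],[0,0,0,0,0,0,0]]'|sed -n '2p;4p'; python3 -m crank '[[0,0,0,0.02,0,0,0],[0,0,0,0,0,0,0]]'|sed -n '2p;4p'
```

```text
eef_pos: [0.5682, -0.1344, 0.05]
contact_force: [-2.0, 0.6, -0.5]
eef_pos: [0.5683, -0.1344, 0.0494]
contact_force: [-5.8, 1.5, 7.8]
```

```bash
python3 -m crank '[[0,0,0,0.01,0,0,0],[0,0,0,0,0,0,0]]'|sed -n '2p;4p'
```

```text
eef_pos: [0.5684, -0.1344, 0.0494]
contact_force: [-9.0, 2.4, 14.6]
```

```bash
python3 -m crank '[[0.39,0,0,-0.02,0,0,0],[0.39,0,0,0,0,0,0],[0.39,0,0,0,0,0,0],[0.39,0,0,-0.3,0,0,0],[0.39,0,0,-0.6,0,0,0],[0.39,0,0,-0.9,0,0,0],[0.39,0,0,-0.9,0,0,0],[0.39,0,0,0,0,0,0]]'
cat > l.py <<'E'
from h import *
import sys
W=cams.grab_frame("wrist");save(W,sys.argv[1])
go([.4422,-.1751,.13])
E
python3 l.py w4.png
```

```text
t: 11.92
eef_pos: [0.5696, -0.1348, 0.2175]
tool_rot: [0.102, 3.132, -0.003]
contact_force: [0.5, -0.2, 0.0]
grip_width: 0.0363
finger_force: 0.0
t 11.975 eef [ 0.5688 -0.1345  0.2144] F [ 0.0608 -0.3992 -0.6366] w 0.03656350119362228 
 shift [ 2.0683 -0.8109  1.398 ] tilt [ 0.0042 -0.0012 -1.    ]
```

View pics/w4.png

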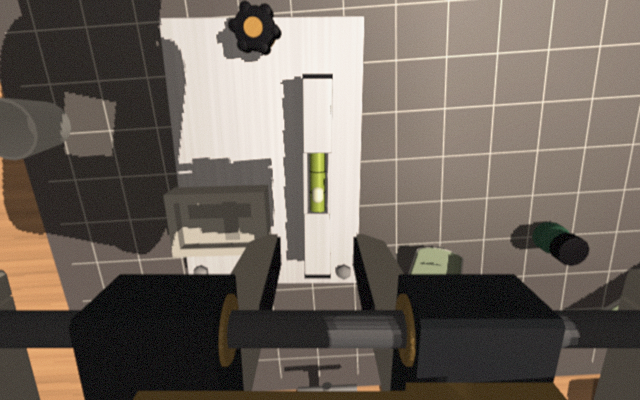

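The level stands along the strip, with its ends at (318,76) and (318,276). The bubble is at (319,195), off-centre towards the far, high end. The knob is at (253,27).

```bash
cat > bub.py <<'E'
from h import *
def bubble(W,c,z=.080,tag=None):
    "c = level axis world points (near end, far end); sample the vial along it"
    c=np.array(c);u=(c[1]-c[0])[:2];u=u/np.linalg.norm(u);m=c.mean(0)[:2]
    s=np.arange(-.026,.0261,.0005);n=np.array([-u[1],u[0]])
    P=np.array([[proj(W,[*(m+u*a+n*b),z]) for b in(-.002,0,.002)] for a in s],np.float32)
    v=cv2.remap(W["img"],P[:,:,0],P[:,:,1],cv2.INTER_LINEAR).astype(float).mean(1)
    return s,v
E
cat > m.py <<'E'
from bub import *
W=cams.grab_frame("wrist")
print("knob",atz(W,(253,27),.085))
a,b=atz(W,(318,75),.085),atz(W,(318,276.5),.085);print(a,b,np.linalg.norm(a-b),np.degrees(np.arctan2(*(a-b)[1::-1])))
s,v=bubble(W,[a,b])
for i in range(0,len(s),3):print(round(s[i]*1000,1),v[i].round(0).astype(int).tolist(),end="; ")
go([.4422,-.1751,.056],np.radians(86.5))
E
python3 m.py
```

```text
knob [ 0.4422 -0.175   0.085 ]
[ 0.4797 -0.1282  0.085 ] [ 0.6552 -0.1393  0.085 ] 0.17594452836485522 176.38499243359502
-26.0 [237, 230, 223]; -24.5 [198, 195, 155]; -23.0 [188, 198, 88]; -21.5 [188, 198, 85]; -20.0 [186, 197, 85]; -18.5 [188, 199, 87]; -17.0 [186, 196, 85]; -15.5 [186, 198, 85]; -14.0 [185, 196, 84]; -12.5 [185, 196, 85]; -11.0 [185, 195, 84]; -9.5 [186, 197, 84]; -8.0 [149, 157, 68]; -6.5 [152, 161, 69]; -5.0 [184, 195, 84]; -3.5 [184, 195, 83]; -2.0 [185, 195, 84]; -0.5 [182, 193, 81]; 1.0 [183, 194, 83]; 2.5 [184, 194, 82]; 4.0 [183, 193, 81]; 5.5 [185, 193, 95]; 7.0 [215, 211, 157]; 8.5 [237, 233, 198]; 10.0 [242, 240, 210]; 11.5 [241, 238, 206]; 13.0 [242, 239, 206]; 14.5 [241, 238, 206]; 16.0 [242, 239, 207]; 17.5 [239, 234, 200]; 19.0 [220, 215, 167]; 20.5 [183, 188, 104]; 22.0 [178, 189, 79]; 23.5 [178, 189, 79]; 25.0 [178, 189, 78]; t 12.025 eef [ 0.5683 -0.1344  0.2123] F [-0.2948 -0.0316  0.1828] w 0.03630748301039157 
 shift [ 2.0562 -0.813   2.602 ] tilt [ 0.0014 -0.0004 -1.    ]
 turn z -0.04666318685023705 q6 -1.7815285907545537
```

Bubble offset is about 11.5 mm, so about 2.6 rad (149°) clockwise. Next, over the knob.

```bash
python3 -m crank '[[0.56,0.7,-0.27,0,0,0,0],[0.56,0.7,-0.27,0,0,0,0],[0.56,0.66,-0.27,0,0,0,0],[0.56,0,0,0.5,0,0,0],[0.56,0,0,0.5,0,0,0],[0.56,0,0,0,0,0,0]]'|sed -n 2,3p
python3 -c "
from h import *
go([.4422,-.1751,.057],np.radians(86.5))"
```

```text
eef_pos: [0.4404, -0.1743, 0.1486]
tool_rot: [-0.102, -3.135, -0.003]
t 12.775 eef [ 0.4404 -0.1743  0.1486] F [0.0382 0.2308 0.3772] w 0.05191612791813898 
 shift [-0.0381 -0.0143  1.5265] tilt [-0.0044  0.002  -1.    ]
 turn z -0.04797242530590505 q6 -1.936235740872236
```

```bash
python3 -m crank '[[0.56,0,0,0.6,0,0,0],[0.56,0,0,0.5,0,0,0],[0.56,0,0,0.3,0,0,0],[0.56,0,0,0.12,0,0,0],[0.56,0,0,0,0,0,0]]'
python3 -c "
from h import *
go([.4422,-.1751,.057],np.radians(86.5))"
```

```text
t: 13.4
eef_pos: [0.4419, -0.1749, 0.0605]
tool_rot: [0.102, 3.14, -0.0]
contact_force: [0.2, 0.6, -0.1]
grip_width: 0.0521
finger_force: 0.0
t 13.4 eef [ 0.4419 -0.1749  0.0605] F [ 0.1887  0.5649 -0.1135] w 0.052085982226334704 
 shift [-0.0047 -0.0032  0.0591] tilt [ 0.0001 -0.0001 -1.    ]
 turn z -0.04575572249147623 q6 -1.9362126927761352
```

```bash
python3 -m crank '[[0.56,0,0,0.06,0,0,0],[0.2,0,0,0,0,0,0],[0.2,0,0,0,0,0,0],[0.2,0,0,0,0,0,0],[0.2,0,0,0,0,0,0],[0.2,0,0,0,0,0,0]]' 25;  python3 -m crank '[[0.2,0,0,0,0,0,0.7],[0.2,0,0,0,0,0,1],[0.2,0,0,0,0,0,1],[0.2,0,0,0,0,0,1]]'; python3 -c "
from h import *
print(monitor.state()['torque'])"
```

```text
t: 14.15
eef_pos: [0.4418, -0.1752, 0.0568]
tool_rot: [0.102, 3.139, -0.001]
contact_force: [-0.9, -5.6, 1.7]
grip_width: 0.039
finger_force: 25.0
t: 14.65
eef_pos: [0.4419, -0.1747, 0.0568]
tool_rot: [0.61, 3.081, 0.001]
contact_force: [1.1, 1.1, 2.4]
grip_width: 0.0389
finger_force: 25.0
[-0.0224 -0.0305  0.1034]
```

```bash
python3 -m crank '[[0.2,0,0,0,0,0,1],[0.2,0,0,0,0,0,1],[0.2,0,0,0,0,0,1],[0.2,0,0,0,0,0,1],[0.2,0,0,0,0,0,1],[0.2,0,0,0,0,0,1],[0.2,0,0,0,0,0,1],[0.2,0,0,0,0,0,1],[0.2,0,0,0,0,0,1],[0.2,0,0,0,0,0,1]]'|sed -n '2,4p'; python3 -c "
from h import *
s,e,R=pose();print(s['torque'],s['joint_pos'][5])
T=cams.grab_frame('top');print(cams.pinpoint(T,'level')[:1])"
```

```text
eef_pos: [0.4429, -0.1738, 0.0568]
tool_rot: [1.854, 2.534, 0.005]
contact_force: [11.8, 7.7, -1.3]
[ 1.2423 -1.8639  0.1015] -0.7378170597713332
[{'pixel': [266.7, 268.6], 'confidence': 0.42}]
```

```bash
python3 -m crank '[[0.2,0,0,0,0,0,1],[0.2,0,0,0,0,0,1],[0.2,0,0,0,0,0,1],[0.2,0,0,0,0,0,1],[0.2,0,0,0,0,0,1],[0.2,0,0,0,0,0,1],[0.2,0,0,0,0,0,1],[0.2,0,0,0,0,0,1],[0.2,0,0,0,0,0,1],[0.2,0,0,0,0,0,1]]'|sed -n '2,4p'
```

```text
eef_pos: [0.4442, -0.174, 0.0569]
tool_rot: [2.751, 1.513, 0.01]
contact_force: [25.1, 4.3, -9.2]
```

```bash
python3 -m crank '[[0.2,0,0,0,0,0,1],[0.2,0,0,0,0,0,1],[0.2,0,0,0,0,0,1],[0.2,0,0,0,0,0,1],[0.2,0,0,0,0,0,1],[0.2,0,0,0,0,0,0],[0.2,0,0,0,0,0,0]]'; python3 -c "
from h import *
s,e,R=pose();print(s['torque'],s['joint_pos'][5])
W=cams.grab_frame('wrist')
for X in ([.568,-.134,.083],[.4797,-.1282,.085],[.6552,-.1393,.085]):print(proj(W,X))"
```

```text
t: 18.12
eef_pos: [0.4445, -0.1746, 0.057]
tool_rot: [3.012, 0.886, 0.011]
contact_force: [28.9, -0.2, -11.9]
grip_width: 0.039
finger_force: 25.0
[-0.147  -4.5595  0.0841] 0.5683519955175333
[413.3707 -59.7335]
[265.6564 149.2348]
[ 616.9614 -350.9182]
```

```bash
python3 -m crank '[[0.56,0,0,0,0,0,0],[0.56,0,0,0,0,0,0],[0.56,0,0,-0.4,0,0,0],[0.56,0,0,-0.7,0,0,0],[0.56,0,0,-0.7,0,0,1],[0.56,0,0,-0.7,0,0,1],[0.56,0,0,0,0,0,1],[0.56,0,0,0,0,0,1],[0.56,0,0,0,0,0,1],[0.56,0,0,0,0,0,1]]'|sed -n '2,5p'; python3 -c "
from h import *
go([.568,-.134,.212],np.radians(86.5))"
```

```text
eef_pos: [0.4415, -0.1747, 0.2063]
tool_rot: [-3.14, -0.071, 0.001]
contact_force: [-0.8, -0.5, -0.5]
grip_width: 0.0518
t 19.425 eef [ 0.4415 -0.1747  0.2063] F [-0.7819 -0.5087 -0.4723] w 0.0517774340004032 
 shift [ 2.1365 -0.5823 -0.095 ] tilt [-0.0003  0.0003 -1.    ]
 turn z 1.219731093837549 q6 1.0948119510496925
```

```bash
python3 -m crank '[[0.56,0.7,-0.19,0,0,0,0],[0.56,0.7,-0.19,0,0,0,0],[0.56,0.74,-0.2,-0.1,0,0,0.6],[0.56,0,0,0,0,0,0.6],[0.56,0,0,0,0,0,0],[0.56,0,0,0,0,0,0]]'|sed -n '2,5p'; python3 l.py w5.png
```

```text
eef_pos: [0.5679, -0.134, 0.2124]
tool_rot: [-3.14, 0.087, 0.0]
contact_force: [0.3, 0.3, -0.1]
grip_width: 0.0519
t 20.225 eef [ 0.5679 -0.134   0.2126] F [-0.157   1.2098 -0.7664] w 0.05205378058729306 
 shift [-2.0532  0.8002  1.3757] tilt [ 0.0001 -0.     -1.    ]
```

View pics/w5.png

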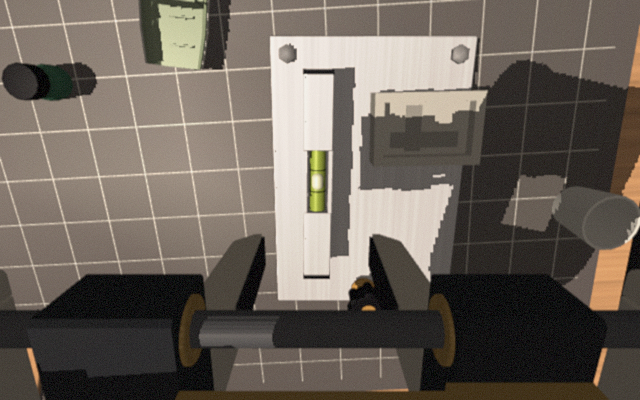

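The view is now from the far side. The level still stands with its ends at (318.5,70) and (316.5,277), and the bubble is close to centre at (317,181).

```bash
cat > m2.py <<'E'
from bub import *
W=cams.grab_frame("wrist")
a,b=atz(W,(318.5,70.5),.084),atz(W,(316.5,277),.084);print(a,b,np.linalg.norm(a-b),np.degrees(np.arctan2(*(a-b)[1::-1])))
s,v=bubble(W,[a,b])
for i in range(0,len(s)):print(round(s[i]*1000,1),v[i].round(0).astype(int).tolist()[1:],end="; ")
E
python3 m2.py
```

```text
[ 0.6594 -0.1411  0.084 ] [ 0.4805 -0.1297  0.084 ] 0.17926998316811152 -3.648488235765701
-26.0 [180, 95]; -25.5 [183, 85]; -25.0 [185, 79]; -24.5 [186, 81]; -24.0 [186, 82]; -23.5 [186, 83]; -23.0 [187, 82]; -22.5 [187, 82]; -22.0 [186, 83]; -21.5 [186, 83]; -21.0 [186, 82]; -20.5 [186, 82]; -20.0 [186, 83]; -19.5 [185, 82]; -19.0 [185, 82]; -18.5 [185, 82]; -18.0 [186, 83]; -17.5 [186, 83]; -17.0 [186, 83]; -16.5 [186, 83]; -16.0 [185, 83]; -15.5 [185, 83]; -15.0 [186, 84]; -14.5 [186, 82]; -14.0 [185, 81]; -13.5 [186, 82]; -13.0 [186, 83]; -12.5 [187, 83]; -12.0 [187, 83]; -11.5 [188, 83]; -11.0 [181, 79]; -10.5 [170, 74]; -10.0 [144, 65]; -9.5 [136, 61]; -9.0 [153, 66]; -8.5 [168, 73]; -8.0 [181, 80]; -7.5 [179, 91]; -7.0 [178, 103]; -6.5 [178, 123]; -6.0 [183, 140]; -5.5 [192, 154]; -5.0 [201, 165]; -4.5 [210, 174]; -4.0 [215, 181]; -3.5 [219, 187]; -3.0 [221, 190]; -2.5 [223, 193]; -2.0 [224, 194]; -1.5 [223, 194]; -1.0 [223, 194]; -0.5 [223, 193]; 0.0 [223, 193]; 0.5 [223, 193]; 1.0 [223, 193]; 1.5 [223, 193]; 2.0 [223, 193]; 2.5 [224, 195]; 3.0 [223, 195]; 3.5 [223, 194]; 4.0 [222, 190]; 4.5 [220, 186]; 5.0 [216, 181]; 5.5 [211, 173]; 6.0 [205, 161]; 6.5 [196, 142]; 7.0 [187, 119]; 7.5 [181, 101]; 8.0 [172, 84]; 8.5 [146, 67]; 9.0 [127, 56]; 9.5 [125, 56]; 10.0 [137, 61]; 10.5 [160, 70]; 11.0 [173, 75]; 11.5 [183, 79]; 12.0 [185, 80]; 12.5 [185, 80]; 13.0 [185, 81]; 13.5 [184, 81]; 14.0 [184, 81]; 14.5 [182, 79]; 15.0 [181, 77]; 15.5 [181, 78]; 16.0 [183, 80]; 16.5 [183, 79]; 17.0 [182, 79]; 17.5 [183, 80]; 18.0 [183, 80]; 18.5 [182, 79]; 19.0 [181, 78]; 19.5 [180, 77]; 20.0 [181, 77]; 20.5 [182, 79]; 21.0 [182, 79]; 21.5 [181, 77]; 22.0 [181, 77]; 22.5 [181, 77]; 23.0 [181, 78]; 23.5 [182, 78]; 24.0 [181, 77]; 24.5 [182, 77]; 25.0 [183, 78]; 25.5 [181, 77]; 26.0 [176, 74];
```

The bubble is about 0.35 mm off the middle of its lines, which is well inside. For the press I'll use shut fingers on the solid top, 50 mm from centre towards the locked feet. That point lies inside the support triangle, near the hinge.

```bash
python3 -m crank '[[0,-0.1,0,0,0,0,0],[0,0,0,0,0,0,0],[0,0,0,0,0,0,0],[0,0,0,0,0,0,0],[0,0,0,0,0,0,0]]'|sed -n '2,5p'; python3 -c "
from h import *
go([.620,-.1386,.095],np.radians(86.4))"
```

```text
eef_pos: [0.5623, -0.1335, 0.2124]
tool_rot: [3.14, -0.089, -0.0]
contact_force: [-0.7, 0.2, 0.6]
grip_width: 0.0066
t 20.9 eef [ 0.5623 -0.1335  0.2124] F [-0.7261  0.245   0.609 ] w 0.006567514994943306 
 shift [0.9646 0.03   1.9563] tilt [-0.0001 -0.     -1.    ]
 turn z 0.07369171824842001 q6 1.349912591516991
```

```bash
python3 -m crank '[[0,0.5,0.03,0,0,0,0],[0,0.46,0,0.3,0,0,0],[0,0,0,0.6,0,0,0],[0,0,0,0.6,0,0,0],[0,0,0,0.4,0,0,0],[0,0,0,0.06,0,0,0],[0,0,0,0,0,0,0],[0,0,0,0,0,0,0]]'
python3 -m crank '[[0,0,0,0.04,0,0,0],[0,0,0,0.0,0,0,0]]'|sed -n '2p;4p'; python3 -m crank '[[0,0,0,0.04,0,0,0],[0,0,0,0.0,0,0,0]]'|sed -n '2p;4p'
```

```text
t: 21.9
eef_pos: [0.6203, -0.1387, 0.0963]
tool_rot: [3.14, -0.089, 0.003]
contact_force: [-0.0, 0.0, 0.6]
grip_width: 0.0008
finger_force: 0.0
eef_pos: [0.6197, -0.1386, 0.0926]
contact_force: [0.2, 0.1, 0.3]
eef_pos: [0.6196, -0.1385, 0.0898]
contact_force: [0.1, -1.0, 0.3]
```

```bash
for i in 1; do python3 -m crank '[[0,0,0,0.02,0,0,0],[0,0,0,0,0,0,0]]'|sed -n '2p;4p'; done; python3 -m crank '[[0,0,0,0.02,0,0,0],[0,0,0,0,0,0,0]]'|sed -n '2p;4p';  python3 -m crank '[[0,0,0,0.01,0,0,0],[0,0,0,0,0,0,0]]'|sed -n '2p;4p'
```

```text
eef_pos: [0.6197, -0.1385, 0.0887]
contact_force: [-0.8, 0.1, 0.3]
eef_pos: [0.6196, -0.1386, 0.0875]
contact_force: [0.2, 0.1, 0.1]
eef_pos: [0.6197, -0.1386, 0.087]
contact_force: [0.2, 0.0, 0.1]
```

```bash
python3 -m crank '[[0,0,0,0.01,0,0,0],[0,0,0,0,0,0,0]]'|sed -n '2p;4p'; python3 -m crank '[[0,0,0,0.01,0,0,0],[0,0,0,0,0,0,0]]'|sed -n '2p;4p';  python3 -m crank '[[0,0,0,0.01,0,0,0],[0,0,0,0,0,0,0]]'|sed -n '2p;4p'
```

```text
eef_pos: [0.6197, -0.1385, 0.0864]
contact_force: [1.0, -0.8, 0.1]
eef_pos: [0.6197, -0.1386, 0.0858]
contact_force: [0.8, 0.2, -0.9]
eef_pos: [0.6197, -0.1386, 0.0853]
contact_force: [0.6, -0.0, 0.7]
```

```bash
python3 -m crank '[[0,0,0,0.01,0,0,0],[0,0,0,0,0,0,0]]'|sed -n '2p;4p'; python3 -m crank '[[0,0,0,0.01,0,0,0],[0,0,0,0,0,0,0]]'|sed -n '2p;4p'
```

```text
eef_pos: [0.6198, -0.1386, 0.0853]
contact_force: [-3.6, -0.2, 5.8]
eef_pos: [0.6198, -0.1386, 0.0852]
contact_force: [-5.1, 1.1, 11.9]
```

```bash
python3 -m crank '[[0,-0.005,0,0.005,0,0,0],[0,0,0,0,0,0,0],[0,0,0,0,0,0,0],[0,0,0,0,0,0,0],[0,0,0,0,0,0,0],[0,0,0,0,0,0,0],[0,0,0,0,0,0,0],[0,0,0,0,0,0,0]]'; cat > n.py <<'E'
from bub import *
W=cams.grab_frame("wrist");S=cams.grab_frame("scene");T=cams.grab_frame("top")
a=np.array([.6594,-.1411,.084]);b=np.array([.4805,-.1297,.084])
print([proj(f,X).round() .tolist() for f in (W,S,T) for X in (a,b,(a+b)/2)])
for f in (S,T):
    s,v=bubble(f,[a,b],.08)
    print([(round(s[i]*1000),int(v[i][2])) for i in range(0,len(s),4)])
def up(f,c,r,k):
    u,v=[int(x) for x in proj(f,c)];return cv2.resize(f["img"][max(v-r,0):v+r,max(u-r,0):u+r,::-1],(400,400),interpolation=cv2.INTER_CUBIC)
cv2.imwrite("pics/f.png",np.hstack([up(S,(a+b)/2,45,5),up(T,(a+b)/2,45,5)]))
s=monitor.state();print(s["t"],s["contact_force"],s["joint_vel"].max() if hasattr(s["joint_vel"],"max") else s["joint_vel"])
E
python3 n.py
```

```text
t: 25.4
eef_pos: [0.6198, -0.1386, 0.0853]
tool_rot: [3.14, -0.089, 0.002]
contact_force: [-4.5, 1.6, 12.6]
grip_width: 0.0004
finger_force: 6.4
[[316.0, 172.0], [314.0, 456.0], [315.0, 332.0], [256.0, 225.0], [264.0, 161.0], [260.0, 191.0], [365.0, 151.0], [364.0, 225.0], [364.0, 187.0]]
[(-26, 82), (-24, 82), (-22, 79), (-20, 66), (-18, 47), (-16, 28), (-14, 33), (-12, 34), (-10, 33), (-8, 31), (-6, 39), (-4, 47), (-2, 55), (0, 54), (2, 54), (4, 54), (6, 54), (8, 50), (10, 42), (12, 34), (14, 37), (16, 40), (18, 42), (20, 35), (22, 32), (24, 30), (26, 31)]
[(-26, 19), (-24, 35), (-22, 37), (-20, 34), (-18, 38), (-16, 58), (-14, 94), (-12, 96), (-10, 97), (-8, 98), (-6, 97), (-4, 95), (-2, 92), (0, 89), (2, 86), (4, 82), (6, 80), (8, 79), (10, 76), (12, 75), (14, 75), (16, 73), (18, 71), (20, 69), (22, 69), (24, 71), (26, 71)]
25.55 [-4.5048  1.8189 13.16  ] 0.0022576363254105778
```

View pics/f.png

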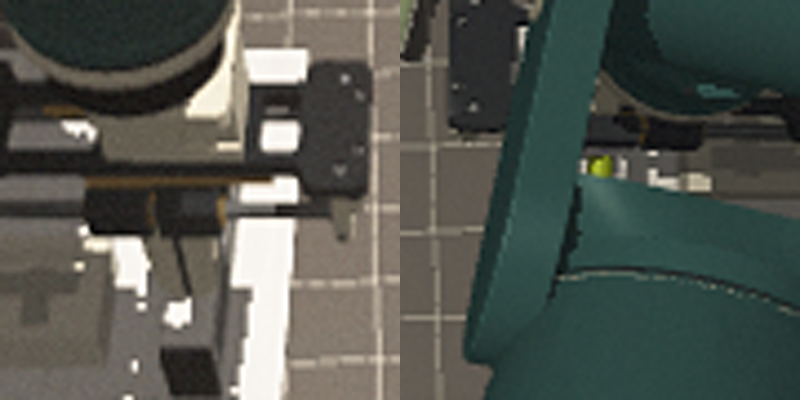

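None of the cameras can see the vial in this pose: the arm hides it. There is time to flip the hand by 180° so the wrist camera watches the bubble while pressing at the same spot, so I'll do that.

```bash
python3 -m crank '[[0,0,0,-0.1,0,0,0],[0,0,0,-0.4,0,0,-1],[0,0,0,-0.4,0,0,-1],[0,0,0,0,0,0,-1],[0,0,0,0,0,0,-1],[0,0,0,0,0,0,-1],[0,0,0,0,0,0,-1],[0,0,0,0,0,0,-1],[0,0,0,0,0,0,-1],[0,0,0,0,0,0,-1]]'|sed -n 4p
python3 -m crank '[[0,0,0,0,0,0,-1],[0,0,0,0,0,0,-1],[0,0,0,0,0,0,-1],[0,0,0,0,0,0,-1],[0,0,0,0,0,0,-1],[0,0,0,0,0,0,-1],[0,0,0,0,0,0,-1],[0,0,0,0,0,0,-1],[0,0,0,0,0,0,-1],[0,0,0,0,0,0,-1]]'|sed -n 4p
python3 -m crank '[[0,0,0,0,0,0,-1],[0,0,0,0,0,0,-1],[0,0,0,0,0,0,-1],[0,0,0,0,0,0,-1],[0,0,0,0,0,0,-1],[0,0,0,0,0,0,-1],[0,0,0,0,0,0,-1],[0,0,0,0,0,0,-1],[0,0,0,0,0,0,-1],[0,0,0,0,0,0,-1]]'|sed -n 4p
python3 -m crank '[[0,0,0,0,0,0,-1],[0,0,0,0,0,0,-1],[0,0,0,0,0,0,-1],[0,0,0,0,0,0,-1],[0,0,0,0,0,0,-1],[0,0,0,0,0,0,-1],[0,0,0,0,0,0,-1],[0,0,0,0,0,0,0],[0,0,0,0,0,0,0]]'
cat > q.py <<'E'
from bub import *
W=cams.grab_frame("wrist");a=np.array([.6594,-.1411,.084]);b=np.array([.4805,-.1297,.084])
s,v=bubble(W,[a,b],.08);B=v[:,2];print([(round(x*1000,1),int(y)) for x,y in zip(s,B)][20:84:1])
print(proj(W,b),proj(W,(a+b)/2));save(W,"q.png")
go([.620,-.1386,.0875],np.radians(86.4))
E
python3 q.py
```

```text
contact_force: [0.1, 0.2, -0.5]
contact_force: [0.3, -0.2, -1.0]
contact_force: [0.4, -0.3, 0.5]
t: 30.42
eef_pos: [0.6194, -0.1386, 0.1377]
tool_rot: [-0.092, -3.14, -0.0]
contact_force: [-0.4, -0.2, -0.3]
grip_width: 0.0005
finger_force: 0.0
[(np.float64(-16.0), 77), (np.float64(-15.5), 78), (np.float64(-15.0), 76), (np.float64(-14.5), 77), (np.float64(-14.0), 79), (np.float64(-13.5), 76), (np.float64(-13.0), 77), (np.float64(-12.5), 79), (np.float64(-12.0), 79), (np.float64(-11.5), 76), (np.float64(-11.0), 67), (np.float64(-10.5), 50), (np.float64(-10.0), 50), (np.float64(-9.5), 62), (np.float64(-9.0), 75), (np.float64(-8.5), 81), (np.float64(-8.0), 91), (np.float64(-7.5), 109), (np.float64(-7.0), 132), (np.float64(-6.5), 151), (np.float64(-6.0), 162), (np.float64(-5.5), 171), (np.float64(-5.0), 179), (np.float64(-4.5), 186), (np.float64(-4.0), 191), (np.float64(-3.5), 192), (np.float64(-3.0), 194), (np.float64(-2.5), 194), (np.float64(-2.0), 194), (np.float64(-1.5), 193), (np.float64(-1.0), 193), (np.float64(-0.5), 194), (np.float64(0.0), 194), (np.float64(0.5), 194), (np.float64
[... 247 characters left out ...]
143), (np.float64(6.5), 116), (np.float64(7.0), 94), (np.float64(7.5), 82), (np.float64(8.0), 70), (np.float64(8.5), 59), (np.float64(9.0), 60), (np.float64(9.5), 77), (np.float64(10.0), 84), (np.float64(10.5), 85), (np.float64(11.0), 84), (np.float64(11.5), 84), (np.float64(12.0), 84), (np.float64(12.5), 84), (np.float64(13.0), 85), (np.float64(13.5), 86), (np.float64(14.0), 86), (np.float64(14.5), 84), (np.float64(15.0), 83), (np.float64(15.5), 86)]
[318.7703 -26.4389] [317.6216 139.3821]
t 30.475 eef [ 0.6194 -0.1386  0.1377] F [0.0751 0.748  0.5172] w 0.00027944560816346215 
 shift [-0.0105 -0.0001  0.837 ] tilt [-0.0001  0.     -1.    ]
 turn z 0.05368539088525748 q6 -1.7729259850859147
```

View pics/q.png

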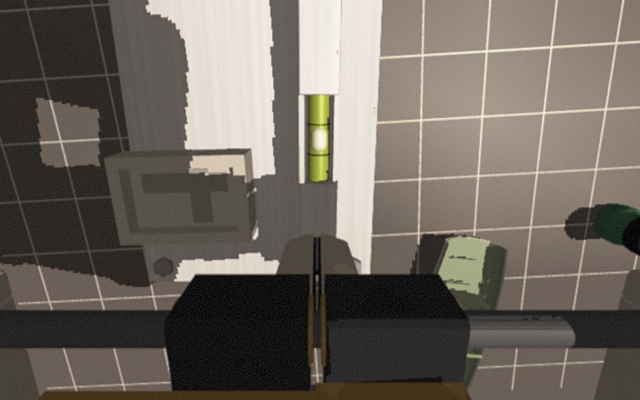

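The first press left no shift: the bubble at (319,139) is mid-way between its lines at (319,124) and (319,155), off by about 0.3 mm. The vial is in view, so I'll press again.

```bash
python3 -m crank '[[0,0,0,0.4,0,0,0],[0,0,0,0.35,0,0,0],[0,0,0,0.09,0,0,0],[0,0,0,0,0,0,0],[0,0,0,0,0,0,0],[0,0,0,0.015,0,0,0],[0,0,0,0.01,0,0,0],[0,0,0,0,0,0,0]]'|sed -n '2p;4p'; python3 -m crank '[[0,0,0,0.01,0,0,0],[0,0,0,0,0,0,0]]'|sed -n '2p;4p'
```

```text
eef_pos: [0.6194, -0.1386, 0.0859]
contact_force: [0.4, 0.4, -0.4]
eef_pos: [0.6194, -0.1386, 0.0853]
contact_force: [-0.3, -0.5, 0.8]
```

```bash
python3 -m crank '[[0,0,0,0.01,0,0,0],[0,0,0,0,0,0,0]]'|sed -n '1,2p;4p'
```

```text
t: 31.98
eef_pos: [0.6194, -0.1386, 0.0853]
contact_force: [-3.3, 1.0, 6.5]
```

```bash
python3 -m crank '[[0,0,0,0.01,0,0,0],[0,0,0,0.005,0,0,0],[0,0,0,0,0,0,0],[0,0,0,0,0,0,0],[0,0,0,0,0,0,0],[0,0,0,0,0,0,0],[0,0,0,0,0,0,0],[0,0,0,0,0,0,0],[0,0,0,0,0,0,0],[0,0,0,0,0,0,0]]'; cat > r.py <<'E'
from bub import *
W=cams.grab_frame("wrist");a=np.array([.6594,-.1411,.084]);b=np.array([.4805,-.1297,.084])
s,v=bubble(W,[a,b],.08);B=v[:,2]
i=np.where(B>140)[0];i=i[(s[i]>-.02)&(s[i]<.02)];d=np.where((B<70)&(abs(s)<.016))[0]
print("bubble",s[i].min(),s[i].max(),"lines",s[d[s[d]<0]],s[d[s[d]>0]])
st=monitor.state();print(st["t"],st["contact_force"],st["eef_pos"])
E
python3 r.py
```

```text
t: 33.22
eef_pos: [0.6195, -0.1386, 0.0852]
tool_rot: [0.089, 3.14, -0.0]
contact_force: [-6.5, 1.3, 14.7]
grip_width: 0.0006
finger_force: 7.0
bubble -0.0064999999999999815 0.00600000000000003 lines [-0.011  -0.0105 -0.01   -0.0095] [0.008  0.0085 0.009 ]
33.275 [-6.8927  1.0193 14.1169] [ 0.6195 -0.1386  0.0852]
```

```bash
python3 -c "
from h import *
print(robot.finish_job())"
```

```text
the job is handed in; nothing more can be done
None
```

The job is handed in at about 33 s: the level stands on the plate's clear strip with its bubble about 0.6 mm off the middle of its lines, and the fingertips are still pressing it with about 14 N; no verdict was returned.

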